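# Feel the lid gap of a piece box with a taper gauge

## Robot

A 6-joint arm with a two-finger parallel gripper is mounted at the origin on the work surface. World frame = base frame: x ahead of the robot, y to its left, z up, the work surface at z = 0. Lengths are in mm, angles in rad, forces in N, time in s.
With the tool pointing down it reaches from about 275 to 1000 mm from the base axis. Payload 8.4 kg.
Tool frame: the origin (TCP) lies midway between the tips of the shut fingers; the grasp point (between the pads) lies 19 mm behind it; z points along the fingers, y is the line along which they close (so a half turn about z gives the same grasp; the last joint's range is limited). The gripper opens to 85 mm and grips with 20 to 120 N. Pads are 22 mm wide; open, the fingers measure 114 mm over their backs; the gripper's body (76 mm by 85 mm) begins 54 mm behind the grasp point. The pads swing forward as they close: fully open they stand 13 mm farther back than shut.
Start: joints at [-1.154, 0.353, 1.633, -0, 1.155, -0.002], TCP at [254.164, -570.989, 231.281] pointing down, gripper open.
Joint ranges: [-2.63, 2.63], [-0.92, 2.1], [0.06, 2.66], [-1.3, 4.44], [0, 2.69], [-3.02, 3.02]. Speed limits (rad/s): [2.22, 2.22, 2.79, 3.14, 3.14, 3.14].

## Interface

Orientations are given as [roll, pitch, yaw] about the fixed x, y, z axes, in that order (R = Rz(yaw) Ry(pitch) Rx(roll)).
In Python, from rig import r gives the robot as it stands.
- The arm moves only by the tool servo_tool, never from a script. Its argument "deltas" is a list of rows, each an object of numbers: "x", "y", "z": the shift along the world's x, y, z in mm; "rx", "ry", "rz": the turn, a rotation vector about the world's x, y, z in rad; "gripper": the gripper's target within -1 to 1 (fully open at 1, half-way at 0, shut at -1). A call has 1 to 10 rows; each row is the pose to reach, as a shift and turn from the pose commanded when the call began; what a row does not reach only later rows make up. A row lasts 1/10 s, in which the tool goes at most 50 mm and 8.59 degrees, less where a joint would pass 70% of its speed; a pose out of reach is approached as far as the arm can. A call with a gripper value outside its range is refused whole. The fingers move at their own pace and stop on an object; "newtons" is the grip in N (left out, the last holds). Time passes only in rows, so rows that repeat a pose let the fingers close. It gives the time, the measured TCP pose, the force, the opening and the grip force at its end, in the units of the state.
- r.sense(): the state, without advancing time (a new reading comes with each control period).
- r.grab_frame(name): name is "side" or "top" or "wrist"; returns the picture (420x560x3 uint8, blue, green, red); there is no depth.
- r.camera_params(name): a dict with "mtx" (3x3 intrinsics, pixels), "eye" and "orientation" of the camera in the world. Camera axes: x right, y down, z forward; pixel columns grow to the right and rows downward; lengths in mm; the calibration is good to about 2 mm. A picture is of the moment at which its call begins: read the wrist's pose just before it. camera_params takes no time and is no camera call; for the wrist camera it gives the pose at the moment of the call.
- r.sign_off(): hands the job in; it is judged then, once.
Trained networks look in the newest picture that a camera, given by its name, has taken for a name from the list of things; names that differ only in an ending like _2 or _b are one class to them, and where a whole thing is asked for, a point or a joint stands for the part that bears it (a point fixed in the world has none). Each returns a list of dicts, best first, with "conf" (0 to 1); they miss things now and then, are a little off and sometimes report something else, mostly with a low value. They report only what shows in the picture. A call takes as long as a camera call. They do not tell look-alikes from the thing itself.
- r.recognise(name, camera): "box" ([left, top, width, height] in pixels, round what is visible of it).
The state is a dict: "clock": time; "qpos": joint angles; "qvel": joint speeds; "joint_efforts": joint torques, N m; "eef_pos": TCP position; "tcp_rot": TCP orientation; "contact_force": force on the tool from outside, world axes, zero at the start; "wrist_torque": the same for the moment, N m; "opening": opening from 0.0 (shut) to 1.0 (fully open); "grasp_force": force on a finger pad.
Only numpy, scipy, OpenCV 4.12 (cv2) and the standard library are available. Lean on these libraries where they do the work, as an engineer would, in place of code of your own. Each camera call takes 0.05 s, during which the arm holds its last target. There are 200 camera calls.

## Task

Pick up the steel taper gauge by its wooden grip, set it flat on the bare front deck of the piece box and slide it, thin end first, squarely under the middle of the lid's front edge until you feel it drag lightly against the lid. Stop there without forcing the lid, and let go so that the gauge stays lying flat on the deck, snug in the gap, for the gap to be read. Leave the chess pieces, the clock and the ashtray alone.

Things in the scene. Friction and masses are not known exactly. Their poses are not given: they have to be found in the camera images.
- grip (a point): Centre of the upright grip (36 long x 22 wide x 44 mm tall, steel below, wood above) of the loose taper gauge, 22 mm above its flat underside. About 220 g, balancing 30 mm ahead of the grip, 136 mm long, 22 mm wide. The steel blade runs 100 mm on from the grip's front face, 16.5 mm high there, falling evenly to 4 mm at the nose. Starts flat. Axes: x towards the nose, y across, z up.
- nose (a point): The gauge's thin end: middle of its front edge, at the underside, 118 mm ahead (gauge x) of the grip's centre and 22 mm below it. Same axes as the grip.
- box: Rosewood piece box, heavy, fixed, 270 deep (x) x 210 wide (y) x 50 mm high; origin under its centre, x away from its front. Its top is a flat bare deck from the front face (x -135 mm) to x +25 mm, then a tray. The lid covers x -5 mm to its hinge at x +130 mm, full width.
- mouth (a point): Middle of the gap's mouth, on the deck (50 mm above the table) straight below the lid's front edge; axes as the box; the gap opens towards -x, with 130 mm of bare deck before it. Deck and lid edge stand 6 to 14 mm apart, differently each time: to be found by feel.
- king: White boxwood king, 100 mm tall, 38 mm base; bystander; origin under its base.
- pawn: White boxwood pawn, 55 mm tall, 30 mm base; bystander; origin under its base.
- knight_a: Ebonized knight, 70 mm tall, 36 mm base; bystander, on the left; origin under its base.
- knight_b: Ebonized knight, 70 mm tall, 36 mm base; bystander, on the right; origin under its base.
- clock: Walnut chess clock, 75 x 210 x 120 mm; bystander at the far right; origin under its centre.
- ashtray: Green glass ashtray, 110 mm wide, 34 mm high; bystander at the far left; origin under its centre.
- hinge (a point): Lid of the box, 10 mm thick, 135 mm from hinge to front edge, which is a round brass bead 8 mm thick (lid top up to 30 mm above the deck). A stiff friction stay holds it ajar; it takes about 30 N at the edge to shift it, and more than 12 N on it counts as forcing. This point: middle of the hinge axis.
Not all that is in view belongs to the job. Of the things that look like the part that bears grip, take the one that is farthest from the robot's base at the start.

How it is judged:
By the outcome, as a careful person would: the job done as asked, in the order asked, and still so for the second after the job is handed in, with the robot touching nothing.
It also fails if it takes over 72 s, if anything falls off the work surface, if the arm or the gripper's body presses on something with over 40 N, if the wrist force passes 120 N, or if a joint passes its speed limit or range.

## Working session

There is one attempt and no reset: what is moved stays moved. The work goes in short steps, Python scripts to look and compute and a tool call to move; the robot and the scene stay as the last step left them, time stands still between calls to the robot, and variables do not carry over. Pictures are saved under pics/ and viewed, at most 10 in all, crops included, and the job is handed in when it is done.

Besides the shell and the picture viewer there is one more tool, called after "Call:" as a command line: name --argument value ..., lists and objects as JSON in quotes. servo_tool: Moves the arm, as the interface text tells. Its arguments: {"type":"object","properties":{"deltas":{"type":"array","items":{"type":"object","properties":{"x":{"type":"number"},"y":{"type":"number"},"z":{"type":"number"},"rx":{"type":"number"},"ry":{"type":"number"},"rz":{"type":"number"},"gripper":{"type":"number"}}}},"newtons":{"type":"number"}},"required":["deltas"]}

```bash
mkdir -p pics; ls; cat > h.py <<'E'
import numpy as np,cv2
from rig import r
from scipy.spatial.transform import Rotation as Ro
def cam(n):
    c=r.camera_params(n);o=np.array(c["orientation"],float)
    R=o if o.shape==(3,3) else Ro.from_euler('xyz',o).as_matrix()
    return np.array(c["mtx"],float),np.array(c["eye"],float),R
def ray(n,uv,z,c=None):
    K,e,R=c or cam(n); d=R@np.linalg.solve(K,[uv[0],uv[1],1.]); return e+d*(z-e[2])/d[2]
def proj(n,p,c=None):
    K,e,R=c or cam(n); q=K@(R.T@(np.array(p,float)-e)); return q[:2]/q[2]
E
python3 - <<'E'
from h import *
a=r.grab_frame("top");b=r.grab_frame("side")
cv2.imwrite("pics/top1.png",a);cv2.imwrite("pics/side1.png",b)
for n in("top","side"):
    print(r.camera_params(n))
for n in ("top","side"):
  for k in("grip","box","king","pawn","knight_a","clock","ashtray"):
    print(n,k,[( [round(v) for v in d["box"]],round(d["conf"],2)) for d in r.recognise(k,n)][:4])
print(r.sense())
E
```

```text
pics
{'mtx': array([[379.72843243,   0.        , 277.15174582],
       [  0.        , 379.72843243, 205.38380441],
       [  0.        ,   0.        ,   1.        ]]), 'eye': array([ 403.08801193,  -25.08909496, 1001.00259323]), 'orientation': array([-3.05718716, -0.01944951, -1.54505933])}
{'mtx': array([[411.89020696,   0.        , 276.26561142],
       [  0.        , 411.89020696, 209.59738697],
       [  0.        ,   0.        ,   1.        ]]), 'eye': array([ 187.77291814,  788.60918865, 1094.40681074]), 'orientation': array([-2.44200245, -0.00881293, -2.80249101])}
top grip [([354, 318, 51, 29], 0.85), ([350, 185, 31, 44], 0.7), ([313, 259, 40, 41], 0.57), ([109, 175, 22, 13], 0.39)]
top box [([207, 86, 86, 113], 0.56)]
top king [([97, 206, 25, 18], 0.6)]
top pawn [([254, 241, 8, 10], 0.54)]
top knight_a [([428, 243, 22, 15], 0.71), ([111, 174, 19, 12], 0.65)]
top clock [([336, 95, 95, 44], 0.84)]
top ashtray [([94, 102, 41, 44], 0.82)]
side grip [([278, 161, 35, 21], 0.56), ([322, 180, 28, 37], 0.51)]
side box [([167, 176, 101, 82], 0.69)]
side king [([226, 316, 13, 26], 0.82
[... 209 characters left out ...]
 'qpos': array([-1.15436925e+00,  3.53000371e-01,  1.63342293e+00, -8.81436238e-06,
        1.15521741e+00, -2.42395401e-03]), 'qvel': array([-1.20178782e-03,  2.09326492e-04,  8.25443282e-04, -1.41070865e-03,
        1.00248730e-03,  3.48298240e-05]), 'joint_efforts': array([ 3.15226353e-03, -6.05099130e+01, -3.42425931e+01,  1.05436920e-04,
        8.57974337e-04,  1.72546214e-05]), 'eef_pos': array([ 254.17119736, -570.96436654,  231.27090906]), 'tcp_rot': array([-3.14154458e+00,  7.94742480e-06,  4.18854586e-01]), 'contact_force': array([0.28347587, 0.55182476, 0.14649555]), 'wrist_torque': array([-0.00520932,  0.02606805,  0.04864433]), 'grasp_force': 0.0, 'opening': 0.9986345320997354}
```

```bash
python3 - <<'E'
import cv2
a=cv2.imread("pics/top1.png")[70:370,80:480]
cv2.imwrite("pics/top1c.png",cv2.resize(a,None,fx=2,fy=2,interpolation=cv2.INTER_CUBIC))
E
```

```text
(no output)
```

View pics/top1c.png

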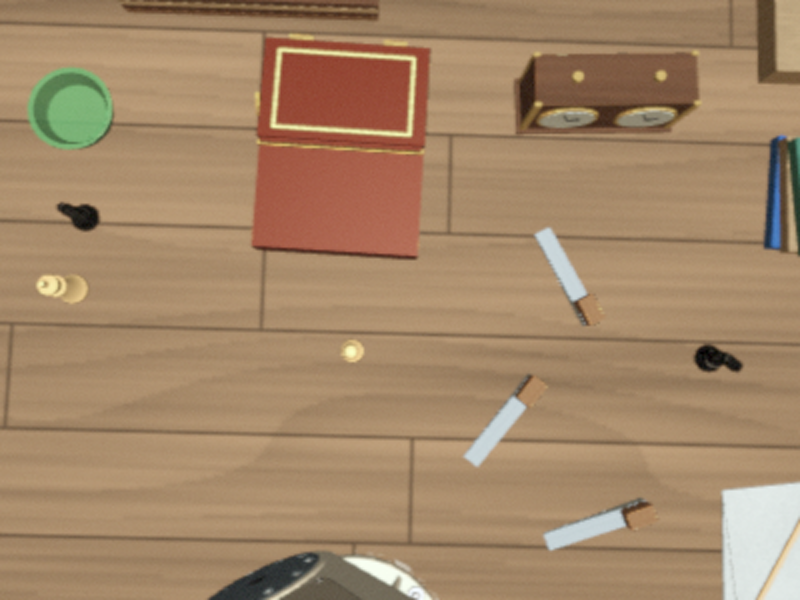

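View pics/side1.png

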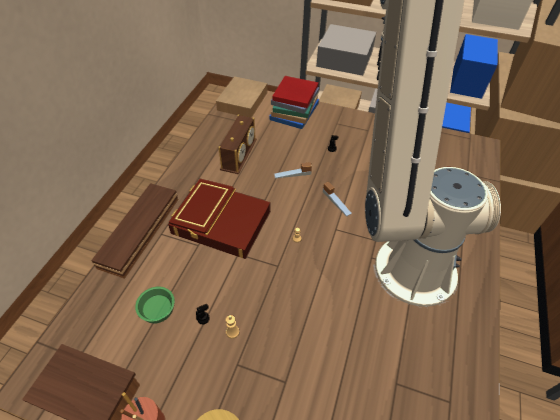

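The top view shows three look-alike gauges on the right. The uppermost, with its nose at crop (543,233) and grip at (592,310), looks farthest from the base. The box is at the centre-top, with its front edge at crop (253,247)-(418,257). The pawn stands in front of it at (352,350).

```bash
python3 - <<'E'
from h import *
f=lambda u,v:(80+u/2,70+v/2)
for nm,n,g in(("A",(543,233),(592,305)),("B",(470,460),(536,385)),("C",(546,543),(642,514))):
    N=ray("top",f(*n),4);G=ray("top",f(*g),44);d=N-G
    print(nm,N.round(),G.round(),np.hypot(*G[:2]).round(),np.hypot(*d[:2]).round(),np.degrees(np.arctan2(d[1],d[0])).round(1))
for p,z in(((253,247),50),((418,257),50),((258,141),65),((424,152),65)): print(ray("top",f(*p),z).round(1))
print("pawn",ray("top",f(352,350),50).round())
s=r.sense();c=r.camera_params("wrist");print(c,s["eef_pos"])
R=Ro.from_euler('xyz',c["orientation"]).as_matrix()
T=Ro.from_euler('xyz',s["tcp_rot"]).as_matrix();print(T.T@(c["eye"]-s["eef_pos"]),(T.T@R).round(3))
E
```

```text
A [ 544. -238.    4.] [ 448. -293.   44.] 535.0 110.0 29.7
B [ 245. -146.    4.] [ 346. -223.   44.] 411.0 126.0 142.8
C [ 143. -246.    4.] [ 191. -356.   44.] 404.0 120.0 113.5
[509.1 136.7  50. ]
[502.2 -70.9  50. ]
[640.9 133.4  65. ]
[633.3 -74.7  65. ]
pawn [384.   9.  50.]
{'mtx': array([[358.42896846,   0.        , 279.32546811],
       [  0.        , 358.42896846, 209.53988843],
       [  0.        ,   0.        ,   1.        ]]), 'eye': array([ 321.23528262, -541.95833872,  375.48192546]), 'orientation': array([ 2.84952512e+00,  7.64708152e-04, -1.15363295e+00])} [ 254.17119736 -570.96436654  231.27090906]
[  73.06277774    0.77037742 -144.21163427] [[-0.002 -0.958 -0.288]
 [ 1.    -0.001 -0.001]
 [ 0.001 -0.288  0.958]]
```

Call:
servo_tool --deltas '[{"x":30,"y":36},{"x":60,"y":72},{"x":90,"y":108},{"x":120,"y":144},{"x":150,"y":180,"rz":0.05},{"x":180,"y":216,"rz":0.1},{"x":210,"y":252,"rz":0.1},{"x":240,"y":288,"rz":0.1},{"x":260,"y":310,"rz":0.1},{"x":260,"y":310,"rz":0.1}]'

```text
invalid input
```

```bash
python3 - <<'E'
from h import *
a=r.grab_frame("wrist");c=cam("wrist");s=r.sense();print(s["eef_pos"],s["tcp_rot"],s["contact_force"])
np.savez("w1.npz",K=c[0],e=c[1],R=c[2]);cv2.imwrite("pics/w1.png",a)
print(r.recognise("grip","wrist"))
for n,p in(("nose",(544,-238,4)),("grip",(448,-293,44))):print(n,proj("",p,c))
E
```

```text
[ 254.19108291 -571.02554106  231.31821594] [ 3.14149552e+00 -2.20942877e-05  4.18781818e-01] [-0.26082197  0.47652827 -1.38072049]
[{'box': [0.0, 133.7, 80.9, 33.5], 'conf': 0.94}]
nose [  22.81259523 -365.48233806]
grip [  32.10310062 -216.18832753]
```

View pics/w1.png

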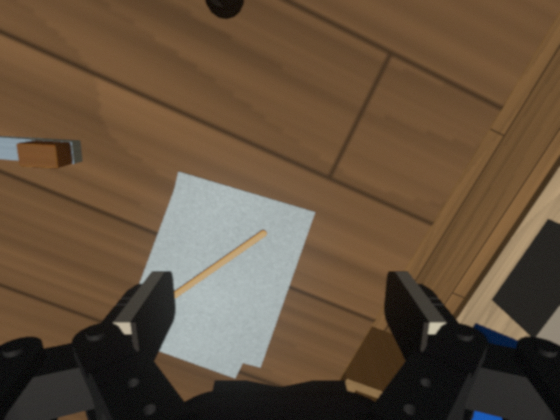

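The move was refused and the arm did not move. The picture is from the start pose: it shows only the paper and the end of gauge C at (45,150). I'll retry with every field given.

Call:
servo_tool --deltas '[{"x":30,"y":36,"z":0,"rx":0,"ry":0,"rz":0,"gripper":1},{"x":60,"y":72,"z":0,"rx":0,"ry":0,"rz":0,"gripper":1},{"x":90,"y":108,"z":0,"rx":0,"ry":0,"rz":0,"gripper":1},{"x":120,"y":144,"z":0,"rx":0,"ry":0,"rz":0,"gripper":1},{"x":150,"y":180,"z":0,"rx":0,"ry":0,"rz":0.05,"gripper":1},{"x":180,"y":216,"z":0,"rx":0,"ry":0,"rz":0.1,"gripper":1},{"x":210,"y":252,"z":0,"rx":0,"ry":0,"rz":0.1,"gripper":1},{"x":240,"y":288,"z":0,"rx":0,"ry":0,"rz":0.1,"gripper":1},{"x":260,"y":310,"z":0,"rx":0,"ry":0,"rz":0.1,"gripper":1},{"x":260,"y":310,"z":0,"rx":0,"ry":0,"rz":0.1,"gripper":1}]' --newtons 40

```text
clock: 1.9
eef_pos: [516.4, -258.3, 231.4]
tcp_rot: [3.141, -0.001, 0.522]
contact_force: [-1.0, -0.6, -0.2]
opening: 1.0
grasp_force: 0.0
```

```bash
python3 - <<'E'
from h import *
a=r.grab_frame("wrist");c=cam("wrist");s=r.sense();print(s["eef_pos"],s["tcp_rot"],s["contact_force"])
np.savez("w2.npz",K=c[0],e=c[1],R=c[2]);cv2.imwrite("pics/w2.png",a)
print(r.recognise("grip","wrist"))
for n,p in(("nose",(544,-238,4)),("grip",(448,-293,44))):print(n,proj("",p,c))
E
```

```text
[ 515.0928663  -259.68005654  231.27113152] [ 3.14149878e+00 -4.23691991e-05  5.21854705e-01] [-0.67360955 -0.16831254  0.4235041 ]
[{'box': [81.2, 274.6, 109.7, 54.6], 'conf': 0.95}, {'box': [258.3, 140.2, 29.7, 135.1], 'conf': 0.88}]
nose [274.63436545 139.76787573]
grip [274.52702312 255.4853081 ]
```

View pics/w2.png

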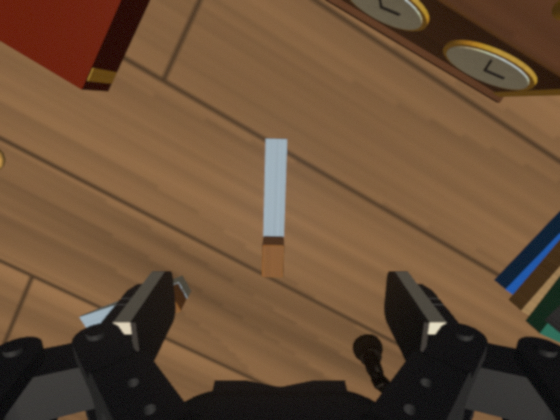

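The wrist view shows gauge A nearly aligned with the tool: nose edge at (276.5,139), grip top from v 245 to 277 at u 273.

```bash
python3 - <<'E'
from h import *
d=np.load("w2.npz");c=(d["K"],d["e"],d["R"])
P={k:ray("",uv,z,c) for k,uv,z in(("nL",(265.3,139),4),("nR",(287.7,139),4),("gfL",(263,245),44),("gfR",(285,245),44),("gbL",(261.5,277),44),("gbR",(283.5,277),44),("bfL",(263.3,237.5),16.5),("bfR",(285.8,237.5),16.5))}
for k,p in P.items():print(k,p.round(1))
N=(P["nL"]+P["nR"])/2;G=sum(P[k] for k in("gfL","gfR","gbL","gbR"))/4;B=(P["bfL"]+P["bfR"])/2
for q in(G,B):
  v=N-q;print(q.round(1),np.hypot(*v[:2]),np.arctan2(v[1],v[0]))
print(N,np.linalg.norm(P["gfL"]-P["gbL"]),np.linalg.norm(P["gfL"]-P["gfR"]))
E
```

```text
nL [ 539.9 -229.3    4. ]
nR [ 551.3 -249.2    4. ]
gfL [ 452.1 -277.5   44. ]
gfR [ 463.  -296.4   44. ]
gbL [ 420.6 -293.2   44. ]
gbR [ 431.8 -312.8   44. ]
bfL [ 449.4 -278.    16.5]
bfR [ 461.3 -298.9   16.5]
[ 441.9 -295.    44. ] 117.74867549573872 0.4928059944006512
[ 455.4 -288.4   16.5] 102.78404706733076 0.4986440736049028
[ 545.62045057 -239.27149304    4.        ] 35.30453337376444 21.894107467027155
```

Call:
servo_tool --deltas '[{"x":-25,"y":-12,"z":-30,"rx":0,"ry":0,"rz":-0.027,"gripper":1},{"x":-50,"y":-24,"z":-60,"rx":0,"ry":0,"rz":-0.027,"gripper":1},{"x":-72,"y":-34,"z":-90,"rx":0,"ry":0,"rz":-0.027,"gripper":1},{"x":-72,"y":-34,"z":-125,"rx":0,"ry":0,"rz":-0.027,"gripper":1},{"x":-72,"y":-34,"z":-160,"rx":0,"ry":0,"rz":-0.027,"gripper":1},{"x":-72,"y":-34,"z":-185,"rx":0,"ry":0,"rz":-0.027,"gripper":1},{"x":-72,"y":-34,"z":-205,"rx":0,"ry":0,"rz":-0.027,"gripper":1},{"x":-72,"y":-34,"z":-217,"rx":0,"ry":0,"rz":-0.027,"gripper":1},{"x":-72,"y":-34,"z":-221,"rx":0,"ry":0,"rz":-0.027,"gripper":1},{"x":-72,"y":-34,"z":-221,"rx":0,"ry":0,"rz":-0.027,"gripper":1}]' --newtons 60

```text
clock: 3.0
eef_pos: [441.8, -295.5, 10.3]
tcp_rot: [-3.141, 0.0, 0.491]
contact_force: [0.5, -0.0, 0.4]
opening: 1.001
grasp_force: 0.0
```

Call:
servo_tool --deltas '[{"x":0,"y":0,"z":0,"rx":0,"ry":0,"rz":0,"gripper":-1},{"x":0,"y":0,"z":0,"rx":0,"ry":0,"rz":0,"gripper":-1},{"x":0,"y":0,"z":0,"rx":0,"ry":0,"rz":0,"gripper":-1},{"x":0,"y":0,"z":0,"rx":0,"ry":0,"rz":0,"gripper":-1},{"x":0,"y":0,"z":0,"rx":0,"ry":0,"rz":0,"gripper":-1},{"x":0,"y":0,"z":0,"rx":0,"ry":0,"rz":0,"gripper":-1}]' --newtons 60

```text
clock: 3.6
eef_pos: [442.3, -294.9, 10.8]
tcp_rot: [3.141, -0.0, 0.492]
contact_force: [-1.5, 1.3, 6.5]
opening: 0.25
grasp_force: 58.8
```

Call:
servo_tool --deltas '[{"x":0,"y":0,"z":5,"rx":0,"ry":0,"rz":0,"gripper":-1},{"x":0,"y":0,"z":20,"rx":0,"ry":0,"rz":0,"gripper":-1},{"x":0,"y":0,"z":45,"rx":0,"ry":0,"rz":0,"gripper":-1},{"x":0,"y":10,"z":80,"rx":0,"ry":0,"rz":0,"gripper":-1},{"x":5,"y":30,"z":115,"rx":0,"ry":0,"rz":0,"gripper":-1},{"x":15,"y":55,"z":140,"rx":0,"ry":0,"rz":-0.05,"gripper":-1},{"x":25,"y":85,"z":150,"rx":0,"ry":0,"rz":-0.13,"gripper":-1},{"x":35,"y":120,"z":150,"rx":0,"ry":0,"rz":-0.22,"gripper":-1},{"x":45,"y":155,"z":150,"rx":0,"ry":0,"rz":-0.31,"gripper":-1},{"x":55,"y":190,"z":150,"rx":0,"ry":0,"rz":-0.4,"gripper":-1}]' --newtons 60

```text
clock: 4.6
eef_pos: [497.1, -103.6, 160.6]
tcp_rot: [3.142, -0.0, 0.088]
contact_force: [0.7, 0.3, -1.6]
opening: 0.249
grasp_force: 58.9
```

Call:
servo_tool --deltas '[{"x":10,"y":35,"z":0,"rx":0,"ry":0,"rz":-0.08,"gripper":-1},{"x":20,"y":70,"z":0,"rx":0,"ry":0,"rz":-0.125,"gripper":-1},{"x":30,"y":100,"z":0,"rx":0,"ry":0,"rz":-0.125,"gripper":-1},{"x":38,"y":122,"z":0,"rx":0,"ry":0,"rz":-0.125,"gripper":-1},{"x":43,"y":134,"z":0,"rx":0,"ry":0,"rz":-0.125,"gripper":-1},{"x":43,"y":137,"z":0,"rx":0,"ry":0,"rz":-0.125,"gripper":-1},{"x":43,"y":137,"z":0,"rx":0,"ry":0,"rz":-0.125,"gripper":-1},{"x":43,"y":137,"z":0,"rx":0,"ry":0,"rz":-0.125,"gripper":-1}]' --newtons 60

```text
clock: 5.4
eef_pos: [539.6, 31.1, 160.2]
tcp_rot: [3.141, 0.001, -0.034]
contact_force: [-0.2, -0.3, -2.3]
opening: 0.245
grasp_force: 58.8
```

```bash
python3 - <<'E'
from h import *
a=r.grab_frame("wrist");c=cam("wrist");s=r.sense();print(s["eef_pos"],s["tcp_rot"],s["contact_force"],s["opening"])
np.savez("w3.npz",K=c[0],e=c[1],R=c[2]);cv2.imwrite("pics/w3.png",a)
cv2.imwrite("pics/w3b.png",cv2.resize(a,(800,600),interpolation=cv2.INTER_CUBIC))
for p in((509,137,50),(502,-71,50),(641,133,65),(633,-75,65),(637,29,65)):print(p,proj("",p,c))
E
```

```text
[539.74621586  31.01361098 160.23882609] [ 3.14131345e+00  4.34367873e-04 -3.41376200e-02] [-0.355863    0.45098163 -1.65455127] 0.2507697692452777
(509, 137, 50) [141.90817883 248.60342913]
(502, -71, 50) [413.50381215 248.11176704]
(641, 133, 65) [108.2786827   60.92946814]
(633, -75, 65) [443.88093663  61.87272375]
(637, 29, 65) [276.10602083  61.40116962]
```

View pics/w3b.png

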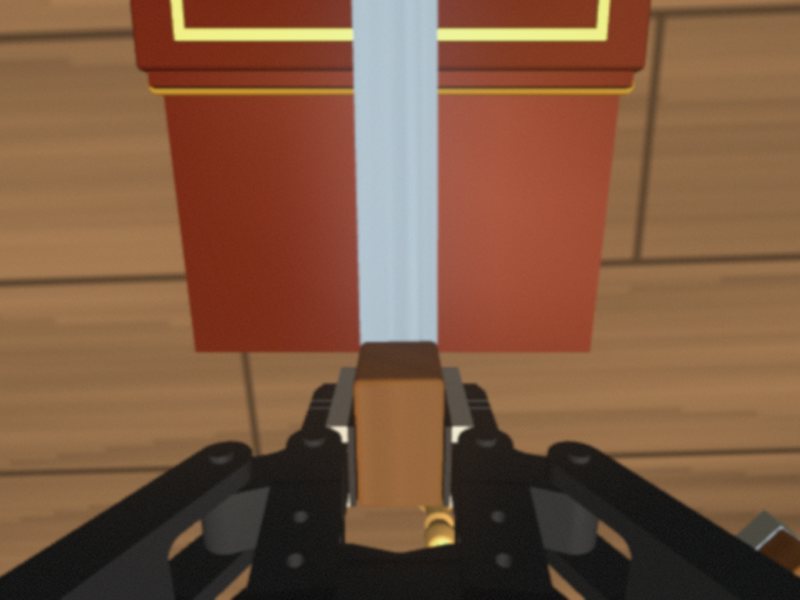

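The view shows the gauge held straight. Deck front corners are at (195,352) and (591,352), and the bead runs from (149,91) to (634,91), in 800-px coordinates.

```bash
python3 - <<'E'
from h import *
d=np.load("w3.npz");c=(d["K"],d["e"],d["R"])
q=lambda u,v,z:ray("",(u*.7,v*.7),z,c)
fl,fr=q(195,352,50),q(591,352,50);print("front",fl,fr,np.linalg.norm(fl-fr),-np.arctan2(*(fl-fr)[:2]))
for z in(60,64,68):
    l,r_=q(149,91,z),q(634,91,z);print("bead",z,l,r_,np.linalg.norm(l-r_),(l+r_)/2)
l,r_=q(165,95,50),q(619,95,50);print("deck@lid",l,r_,np.linalg.norm(l-r_),(l+r_)/2,(fl+fr)/2)
bm=(l+r_)/2-(fl+fr)/2; print(np.arctan2(bm[1],bm[0]))
# blade axis: top surface at grip front z=?(TCP z-10+16.5), near top edge
zb=160.2-10.5
g=q(398.5,340,zb+16.5);t=q(396,2,zb+6);v=t-g;print("blade",g,t,np.arctan2(v[1],v[0]))
print("grip",q(400,0.5*(380+508),zb+44))
E
```

```text
front [510.95964387 140.8694638   50.        ] [503.41248892 -71.04787495  50.        ] 212.05168712783734 -0.035598628466753476
bead 60 [640.04939397 138.00464882  60.        ] [632.33539814 -77.19896769  60.        ] 215.34182661062405 [636.19239606  30.40284056  60.        ]
bead 64 [639.60914281 136.19989577  64.        ] [632.02141398 -75.4811474   64.        ] 211.81699097403424 [635.8152784   30.35937418  64.        ]
bead 68 [639.16889165 134.39514271  68.        ] [631.70742982 -73.76332712  68.        ] 208.2921553374444 [635.43816074  30.3159078   68.        ]
deck@lid [639.17045814 135.41270608  50.        ] [631.63887679 -74.71992854  50.        ] 210.267564893935 [635.40466747  30.34638877  50.        ] [507.18606639  34.91079442  50.        ]
-0.03558359693119018
blade [559.26856333  29.8940766  166.2       ] [648.47913352  27.333982   155.7       ] -0.028689337730436214
grip [542.53463209  30.087822   193.7       ]
```

Call:
servo_tool --deltas '[{"x":-12,"y":2,"z":0,"rx":0,"ry":0,"rz":-0.006,"gripper":-1},{"x":-24,"y":3,"z":-10,"rx":0,"ry":0,"rz":-0.006,"gripper":-1},{"x":-34,"y":4,"z":-30,"rx":0,"ry":0,"rz":-0.006,"gripper":-1},{"x":-34,"y":4,"z":-50,"rx":0,"ry":0,"rz":-0.006,"gripper":-1},{"x":-34,"y":4,"z":-70,"rx":0,"ry":0,"rz":-0.006,"gripper":-1},{"x":-34,"y":4,"z":-82,"rx":0,"ry":0,"rz":-0.006,"gripper":-1},{"x":-34,"y":4,"z":-90,"rx":0,"ry":0,"rz":-0.006,"gripper":-1},{"x":-34,"y":4,"z":-94,"rx":0,"ry":0,"rz":-0.006,"gripper":-1},{"x":-34,"y":4,"z":-94,"rx":0,"ry":0,"rz":-0.006,"gripper":-1},{"x":-34,"y":4,"z":-94,"rx":0,"ry":0,"rz":-0.006,"gripper":-1}]'

```text
clock: 6.45
eef_pos: [506.6, 36.0, 66.8]
tcp_rot: [-3.142, -0.001, -0.039]
contact_force: [-0.9, 0.7, -2.1]
opening: 0.245
grasp_force: 58.9
```

```bash
python3 - <<'E'
from h import *
a=r.grab_frame("wrist");c=cam("wrist");s=r.sense();print(s["eef_pos"],s["tcp_rot"],s["contact_force"],s["wrist_torque"])
np.savez("w4.npz",K=c[0],e=c[1],R=c[2]);cv2.imwrite("pics/w4.png",a)
cv2.imwrite("pics/w4b.png",cv2.resize(a,(800,600),interpolation=cv2.INTER_CUBIC))
E
```

```text
[506.61422364  36.03525305  66.84606466] [-3.14146146e+00 -9.26265119e-04 -3.92701823e-02] [ 0.47239705  0.52349697 -1.94966695] [-0.01583357  0.04361578  0.03233247]
```

View pics/w4b.png

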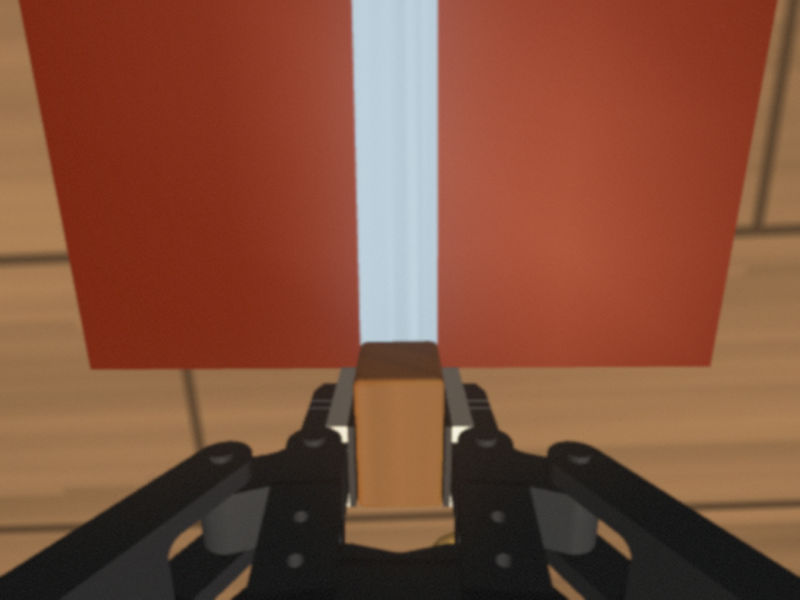

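The deck edges and the blade are parallel in the picture: box midline at u≈401→398, blade at 399→395.5. The gauge is centred to within 0.5 mm, so I'll lower it by feel.

Call:
servo_tool --deltas '[{"x":0,"y":-0.5,"z":-2,"rx":0,"ry":0,"rz":-0.001,"gripper":-1},{"x":0,"y":-0.5,"z":-3.5,"rx":0,"ry":0,"rz":-0.001,"gripper":-1},{"x":0,"y":-0.5,"z":-4.5,"rx":0,"ry":0,"rz":-0.001,"gripper":-1},{"x":0,"y":-0.5,"z":-5,"rx":0,"ry":0,"rz":-0.001,"gripper":-1},{"x":0,"y":-0.5,"z":-5,"rx":0,"ry":0,"rz":-0.001,"gripper":-1}]'

```text
clock: 7.0
eef_pos: [506.1, 35.5, 61.2]
tcp_rot: [3.142, 0.0, -0.04]
contact_force: [-0.2, 0.6, -2.3]
opening: 0.248
grasp_force: 58.9
```

Call:
servo_tool --deltas '[{"x":0,"y":0,"z":-0.5,"rx":0,"ry":0,"rz":0,"gripper":-1},{"x":0,"y":0,"z":-0.5,"rx":0,"ry":0,"rz":0,"gripper":-1}]'

```text
clock: 7.2
eef_pos: [506.2, 35.5, 60.9]
tcp_rot: [-3.142, -0.0, -0.04]
contact_force: [0.3, 0.3, -0.9]
opening: 0.247
grasp_force: 59.1
```

Call:
servo_tool --deltas '[{"x":0,"y":0,"z":-0.5,"rx":0,"ry":0,"rz":0,"gripper":-1},{"x":0,"y":0,"z":-0.5,"rx":0,"ry":0,"rz":0,"gripper":-1}]'

```text
clock: 7.4
eef_pos: [506.2, 35.5, 60.8]
tcp_rot: [-3.142, -0.0, -0.04]
contact_force: [-2.6, 0.0, 7.9]
opening: 0.25
grasp_force: 60.2
```

Call:
servo_tool --deltas '[{"x":0,"y":0,"z":0.3,"rx":0,"ry":0,"rz":0,"gripper":-0.2},{"x":0,"y":0,"z":0.3,"rx":0,"ry":0,"rz":0,"gripper":-0.2},{"x":0,"y":0,"z":0.3,"rx":0,"ry":0,"rz":0,"gripper":-0.2},{"x":0,"y":0,"z":0.3,"rx":0,"ry":0,"rz":0,"gripper":-1},{"x":0,"y":0,"z":0.3,"rx":0,"ry":0,"rz":0,"gripper":-1},{"x":0,"y":0,"z":0.3,"rx":0,"ry":0,"rz":0,"gripper":-1},{"x":0,"y":0,"z":0.3,"rx":0,"ry":0,"rz":0,"gripper":-1}]' --newtons 25

```text
clock: 8.1
eef_pos: [506.3, 35.5, 60.6]
tcp_rot: [-3.142, -0.0, -0.04]
contact_force: [0.2, 0.3, 1.2]
opening: 0.256
grasp_force: 25.3
```

Call:
servo_tool --deltas '[{"x":3,"y":-0.1,"z":0,"rx":0,"ry":0,"rz":0,"gripper":-1},{"x":6,"y":-0.2,"z":0,"rx":0,"ry":0,"rz":0,"gripper":-1},{"x":9,"y":-0.3,"z":0,"rx":0,"ry":0,"rz":0,"gripper":-1},{"x":10,"y":-0.35,"z":0,"rx":0,"ry":0,"rz":0,"gripper":-1}]'

```text
clock: 8.5
eef_pos: [515.3, 35.1, 60.6]
tcp_rot: [3.141, 0.002, -0.04]
contact_force: [-6.8, 0.6, 9.8]
opening: 0.256
grasp_force: 26.4
```

Call:
servo_tool --deltas '[{"x":0,"y":0,"z":0.3,"rx":0,"ry":0,"rz":0,"gripper":-1},{"x":0,"y":0,"z":0.3,"rx":0,"ry":0,"rz":0,"gripper":-1},{"x":0,"y":0,"z":0.3,"rx":0,"ry":0,"rz":0,"gripper":-1}]'

```text
clock: 8.8
eef_pos: [516.0, 35.1, 60.7]
tcp_rot: [3.142, 0.0, -0.04]
contact_force: [-0.7, 0.2, -1.0]
opening: 0.259
grasp_force: 25.1
```

Call:
servo_tool --deltas '[{"x":3,"y":-0.1,"z":0,"rx":0,"ry":0,"rz":0,"gripper":-1},{"x":6,"y":-0.2,"z":0,"rx":0,"ry":0,"rz":0,"gripper":-1},{"x":6,"y":-0.2,"z":0,"rx":0,"ry":0,"rz":0,"gripper":-1}]'

```text
clock: 9.1
eef_pos: [523.0, 35.0, 60.9]
tcp_rot: [-3.142, -0.001, -0.04]
contact_force: [0.3, 0.4, -2.0]
opening: 0.254
grasp_force: 25.0
```

Call:
servo_tool --deltas '[{"x":0,"y":0,"z":0.3,"rx":0,"ry":0,"rz":0,"gripper":-1},{"x":2,"y":-0.1,"z":0.3,"rx":0,"ry":0,"rz":0,"gripper":-1},{"x":5,"y":-0.2,"z":0.3,"rx":0,"ry":0,"rz":0,"gripper":-1},{"x":8,"y":-0.3,"z":0.3,"rx":0,"ry":0,"rz":0,"gripper":-1},{"x":8,"y":-0.3,"z":0.3,"rx":0,"ry":0,"rz":0,"gripper":-1}]'

```text
clock: 9.6
eef_pos: [530.8, 34.6, 61.3]
tcp_rot: [-3.142, -0.001, -0.04]
contact_force: [1.2, -0.5, -1.8]
opening: 0.253
grasp_force: 25.0
```

Call:
servo_tool --deltas '[{"x":1,"y":0,"z":0,"rx":0,"ry":0,"rz":0,"gripper":-1},{"x":2,"y":-0.1,"z":0,"rx":0,"ry":0,"rz":0,"gripper":-1},{"x":2,"y":-0.1,"z":0,"rx":0,"ry":0,"rz":0,"gripper":-1}]'

```text
clock: 9.9
eef_pos: [532.3, 34.6, 61.2]
tcp_rot: [-3.142, -0.0, -0.04]
contact_force: [-0.3, 0.6, -1.3]
opening: 0.255
grasp_force: 25.0
```

Call:
servo_tool --deltas '[{"x":1.5,"y":0,"z":0,"rx":0,"ry":0,"rz":0,"gripper":-1},{"x":2.8,"y":-0.1,"z":0,"rx":0,"ry":0,"rz":0,"gripper":-1},{"x":2.8,"y":-0.1,"z":0,"rx":0,"ry":0,"rz":0,"gripper":-1}]'

```text
clock: 10.2
eef_pos: [535.2, 34.4, 61.2]
tcp_rot: [-3.142, -0.0, -0.04]
contact_force: [-0.3, -0.0, -1.9]
opening: 0.254
grasp_force: 25.0
```

Call:
servo_tool --deltas '[{"x":1.5,"y":0,"z":0,"rx":0,"ry":0,"rz":0,"gripper":-1},{"x":2.8,"y":-0.1,"z":0,"rx":0,"ry":0,"rz":0,"gripper":-1},{"x":2.8,"y":-0.1,"z":0,"rx":0,"ry":0,"rz":0,"gripper":-1}]'

```text
clock: 10.5
eef_pos: [538.0, 34.3, 61.2]
tcp_rot: [-3.142, -0.0, -0.04]
contact_force: [0.0, 0.3, -2.0]
opening: 0.257
grasp_force: 25.0
```

Call:
servo_tool --deltas '[{"x":1.5,"y":0,"z":0,"rx":0,"ry":0,"rz":0,"gripper":-1},{"x":2.8,"y":-0.1,"z":0,"rx":0,"ry":0,"rz":0,"gripper":-1},{"x":2.8,"y":-0.1,"z":0,"rx":0,"ry":0,"rz":0,"gripper":-1}]'

```text
clock: 10.8
eef_pos: [540.9, 34.3, 61.2]
tcp_rot: [-3.142, -0.0, -0.04]
contact_force: [0.8, -0.2, -1.8]
opening: 0.252
grasp_force: 25.0
```

Call:
servo_tool --deltas '[{"x":1.5,"y":-0.1,"z":0,"rx":0,"ry":0,"rz":0,"gripper":-1},{"x":2.8,"y":-0.1,"z":0,"rx":0,"ry":0,"rz":0,"gripper":-1},{"x":2.8,"y":-0.1,"z":0,"rx":0,"ry":0,"rz":0,"gripper":-1}]'

```text
clock: 11.1
eef_pos: [543.6, 34.2, 61.2]
tcp_rot: [-3.142, -0.0, -0.04]
contact_force: [-0.2, 0.1, -1.7]
opening: 0.257
grasp_force: 25.0
```

Call:
servo_tool --deltas '[{"x":1.5,"y":-0.1,"z":0,"rx":0,"ry":0,"rz":0,"gripper":-1},{"x":2.8,"y":-0.1,"z":0,"rx":0,"ry":0,"rz":0,"gripper":-1},{"x":2.8,"y":-0.1,"z":0,"rx":0,"ry":0,"rz":0,"gripper":-1}]'

```text
clock: 11.4
eef_pos: [546.4, 34.1, 61.2]
tcp_rot: [-3.142, -0.0, -0.04]
contact_force: [0.5, -0.1, -1.2]
opening: 0.258
grasp_force: 25.0
```

Call:
servo_tool --deltas '[{"x":1.5,"y":-0.1,"z":0,"rx":0,"ry":0,"rz":0,"gripper":-1},{"x":2.8,"y":-0.1,"z":0,"rx":0,"ry":0,"rz":0,"gripper":-1},{"x":2.8,"y":-0.1,"z":0,"rx":0,"ry":0,"rz":0,"gripper":-1}]'

```text
clock: 11.7
eef_pos: [549.2, 34.0, 61.2]
tcp_rot: [-3.142, -0.0, -0.04]
contact_force: [0.4, 0.4, -1.7]
opening: 0.251
grasp_force: 25.0
```

Call:
servo_tool --deltas '[{"x":1.5,"y":-0.1,"z":0,"rx":0,"ry":0,"rz":0,"gripper":-1},{"x":2.8,"y":-0.1,"z":0,"rx":0,"ry":0,"rz":0,"gripper":-1},{"x":2.8,"y":-0.1,"z":0,"rx":0,"ry":0,"rz":0,"gripper":-1}]'

```text
clock: 12.0
eef_pos: [552.0, 33.9, 61.2]
tcp_rot: [-3.142, -0.0, -0.04]
contact_force: [-0.1, 0.2, -2.4]
opening: 0.254
grasp_force: 25.0
```

Call:
servo_tool --deltas '[{"x":1.2,"y":-0.1,"z":0,"rx":0,"ry":0,"rz":0,"gripper":-1},{"x":2.5,"y":-0.1,"z":0,"rx":0,"ry":0,"rz":0,"gripper":-1},{"x":2.5,"y":-0.1,"z":0,"rx":0,"ry":0,"rz":0,"gripper":-1}]'

```text
clock: 12.3
eef_pos: [554.5, 33.7, 61.2]
tcp_rot: [-3.142, -0.0, -0.04]
contact_force: [-0.5, 0.9, -2.7]
opening: 0.254
grasp_force: 25.0
```

Call:
servo_tool --deltas '[{"x":1,"y":-0.1,"z":0,"rx":0,"ry":0,"rz":0,"gripper":-1},{"x":2,"y":-0.1,"z":0,"rx":0,"ry":0,"rz":0,"gripper":-1},{"x":2,"y":-0.1,"z":0,"rx":0,"ry":0,"rz":0,"gripper":-1}]'

```text
clock: 12.6
eef_pos: [556.5, 33.7, 61.2]
tcp_rot: [-3.142, -0.0, -0.04]
contact_force: [-0.5, 0.5, -1.9]
opening: 0.253
grasp_force: 25.0
```

Call:
servo_tool --deltas '[{"x":1.2,"y":-0.1,"z":0,"rx":0,"ry":0,"rz":0,"gripper":-1},{"x":2.5,"y":-0.1,"z":0,"rx":0,"ry":0,"rz":0,"gripper":-1},{"x":2.5,"y":-0.1,"z":0,"rx":0,"ry":0,"rz":0,"gripper":-1}]'

```text
clock: 12.9
eef_pos: [559.0, 33.6, 61.2]
tcp_rot: [-3.142, -0.0, -0.04]
contact_force: [-0.6, 0.8, -1.6]
opening: 0.254
grasp_force: 25.0
```

Call:
servo_tool --deltas '[{"x":1.2,"y":-0.1,"z":0,"rx":0,"ry":0,"rz":0,"gripper":-1},{"x":2.5,"y":-0.1,"z":0,"rx":0,"ry":0,"rz":0,"gripper":-1},{"x":2.5,"y":-0.1,"z":0,"rx":0,"ry":0,"rz":0,"gripper":-1}]'

```text
clock: 13.2
eef_pos: [561.3, 33.5, 61.1]
tcp_rot: [-3.142, 0.0, -0.04]
contact_force: [0.5, -0.7, -3.4]
opening: 0.258
grasp_force: 24.9
```

Call:
servo_tool --deltas '[{"x":0.6,"y":0,"z":0,"rx":0,"ry":0,"rz":0,"gripper":-1},{"x":1,"y":0,"z":0,"rx":0,"ry":0,"rz":0,"gripper":-1},{"x":1,"y":0,"z":0,"rx":0,"ry":0,"rz":0,"gripper":-1}]'

```text
clock: 13.5
eef_pos: [562.1, 33.5, 61.1]
tcp_rot: [3.142, 0.0, -0.04]
contact_force: [-0.0, 0.0, -3.8]
opening: 0.259
grasp_force: 24.9
```

Light lid contact shows: fz has gone from -1.8 to -3.8. I'll lower the gauge flat onto the deck, then creep forward.

Call:
servo_tool --deltas '[{"x":0,"y":0,"z":-0.3,"rx":0,"ry":0,"rz":0,"gripper":-1},{"x":0,"y":0,"z":-0.5,"rx":0,"ry":0,"rz":0,"gripper":-1},{"x":0,"y":0,"z":-0.5,"rx":0,"ry":0,"rz":0,"gripper":-1},{"x":0,"y":0,"z":-0.5,"rx":0,"ry":0,"rz":0,"gripper":-1}]'

```text
clock: 13.9
eef_pos: [562.5, 33.5, 60.8]
tcp_rot: [-3.142, -0.0, -0.04]
contact_force: [0.5, -0.7, -2.6]
opening: 0.253
grasp_force: 25.0
```

Call:
servo_tool --deltas '[{"x":0.5,"y":0,"z":0,"rx":0,"ry":0,"rz":0,"gripper":-1},{"x":1,"y":0,"z":0,"rx":0,"ry":0,"rz":0,"gripper":-1},{"x":1,"y":0,"z":0,"rx":0,"ry":0,"rz":0,"gripper":-1}]'

```text
clock: 14.2
eef_pos: [563.2, 33.5, 60.7]
tcp_rot: [3.142, 0.0, -0.04]
contact_force: [-1.3, -0.6, -1.0]
opening: 0.256
grasp_force: 25.2
```

Call:
servo_tool --deltas '[{"x":0.6,"y":0,"z":-0.1,"rx":0,"ry":0,"rz":0,"gripper":-1},{"x":0.6,"y":0,"z":-0.1,"rx":0,"ry":0,"rz":0,"gripper":-1},{"x":0.6,"y":0,"z":-0.1,"rx":0,"ry":0,"rz":0,"gripper":-1}]'

```text
clock: 14.5
eef_pos: [563.3, 33.5, 60.7]
tcp_rot: [3.142, 0.001, -0.04]
contact_force: [-5.1, 0.7, 3.6]
opening: 0.255
grasp_force: 25.7
```

Call:
servo_tool --deltas '[{"x":0,"y":0,"z":0.15,"rx":0,"ry":0,"rz":0,"gripper":-1},{"x":0,"y":0,"z":0.2,"rx":0,"ry":0,"rz":0,"gripper":-1},{"x":0,"y":0,"z":0.2,"rx":0,"ry":0,"rz":0,"gripper":-1}]'

```text
clock: 14.8
eef_pos: [563.5, 33.5, 60.7]
tcp_rot: [3.142, 0.001, -0.04]
contact_force: [-4.6, -0.1, 1.5]
opening: 0.252
grasp_force: 25.5
```

Call:
servo_tool --deltas '[{"x":0,"y":0,"z":0,"rx":0,"ry":0,"rz":0,"gripper":-0.2},{"x":0,"y":0,"z":0,"rx":0,"ry":0,"rz":0,"gripper":-0.2},{"x":0,"y":0,"z":0.2,"rx":0,"ry":0,"rz":0,"gripper":-0.2},{"x":0,"y":0,"z":0.2,"rx":0,"ry":0,"rz":0,"gripper":-0.2}]'

```text
clock: 15.2
eef_pos: [564.4, 33.5, 61.2]
tcp_rot: [-3.142, -0.001, -0.04]
contact_force: [1.0, -0.6, -0.4]
opening: 0.401
grasp_force: 0.0
```

Call:
servo_tool --deltas '[{"x":0,"y":0,"z":0,"rx":0,"ry":0,"rz":0,"gripper":-1},{"x":0,"y":0,"z":0,"rx":0,"ry":0,"rz":0,"gripper":-1},{"x":0,"y":0,"z":0,"rx":0,"ry":0,"rz":0,"gripper":-1},{"x":0,"y":0,"z":0,"rx":0,"ry":0,"rz":0,"gripper":-1}]' --newtons 25

```text
clock: 15.6
eef_pos: [564.2, 33.5, 61.1]
tcp_rot: [-3.142, -0.001, -0.04]
contact_force: [0.1, 0.1, 2.2]
opening: 0.255
grasp_force: 26.1
```

Call:
servo_tool --deltas '[{"x":0,"y":0,"z":0.1,"rx":0,"ry":0,"rz":0,"gripper":-1},{"x":0.5,"y":0,"z":0.1,"rx":0,"ry":0,"rz":0,"gripper":-1},{"x":0.5,"y":0,"z":0.1,"rx":0,"ry":0,"rz":0,"gripper":-1},{"x":0.5,"y":0,"z":0.1,"rx":0,"ry":0,"rz":0,"gripper":-1}]'

```text
clock: 16.0
eef_pos: [564.2, 33.5, 61.1]
tcp_rot: [-3.142, 0.0, -0.04]
contact_force: [-1.1, 0.5, 4.6]
opening: 0.251
grasp_force: 26.3
```

Call:
servo_tool --deltas '[{"x":0.4,"y":0,"z":0.2,"rx":0,"ry":0,"rz":0,"gripper":-1},{"x":0.4,"y":0,"z":0.2,"rx":0,"ry":0,"rz":0,"gripper":-1},{"x":0.4,"y":0,"z":0.2,"rx":0,"ry":0,"rz":0,"gripper":-1}]'

```text
clock: 16.3
eef_pos: [564.1, 33.5, 61.1]
tcp_rot: [-3.142, 0.001, -0.04]
contact_force: [-5.1, 1.6, 4.5]
opening: 0.251
grasp_force: 26.3
```

Call:
servo_tool --deltas '[{"x":0,"y":0,"z":0.2,"rx":0,"ry":0,"rz":0,"gripper":-1},{"x":0,"y":0,"z":0.3,"rx":0,"ry":0,"rz":0,"gripper":-1},{"x":0,"y":0,"z":0.3,"rx":0,"ry":0,"rz":0,"gripper":-1}]'

```text
clock: 16.6
eef_pos: [564.2, 33.5, 61.2]
tcp_rot: [3.142, 0.001, -0.04]
contact_force: [-5.3, 2.1, -0.1]
opening: 0.252
grasp_force: 25.9
```

The gauge resists 5.3 N along x with almost no net deck load and does not advance, so it is snug under the lid. I'll relax, release and lift.

Call:
servo_tool --deltas '[{"x":-0.5,"y":0,"z":0,"rx":0,"ry":0,"rz":0,"gripper":-1},{"x":-0.5,"y":0,"z":0,"rx":0,"ry":0,"rz":0,"gripper":-1},{"x":-0.5,"y":0,"z":0,"rx":0,"ry":0,"rz":0,"gripper":0.2},{"x":-0.5,"y":0,"z":0,"rx":0,"ry":0,"rz":0,"gripper":0.2},{"x":-0.5,"y":0,"z":0,"rx":0,"ry":0,"rz":0,"gripper":0.2},{"x":-0.5,"y":0,"z":0,"rx":0,"ry":0,"rz":0,"gripper":0.2},{"x":-0.5,"y":0,"z":0,"rx":0,"ry":0,"rz":0,"gripper":0.2}]'

```text
clock: 17.3
eef_pos: [564.5, 33.4, 61.7]
tcp_rot: [3.142, -0.0, -0.04]
contact_force: [-0.3, 0.6, 1.0]
opening: 0.601
grasp_force: 0.0
```

Call:
servo_tool --deltas '[{"x":0,"y":0,"z":5,"rx":0,"ry":0,"rz":0,"gripper":0.2},{"x":0,"y":0,"z":20,"rx":0,"ry":0,"rz":0,"gripper":0.2},{"x":-10,"y":0,"z":50,"rx":0,"ry":0,"rz":0,"gripper":0.2},{"x":-20,"y":0,"z":80,"rx":0,"ry":0,"rz":0,"gripper":0.2},{"x":-30,"y":0,"z":105,"rx":0,"ry":0,"rz":0,"gripper":0.2},{"x":-30,"y":0,"z":105,"rx":0,"ry":0,"rz":0,"gripper":0.2},{"x":-30,"y":0,"z":105,"rx":0,"ry":0,"rz":0,"gripper":0.2}]'

```text
clock: 18.0
eef_pos: [534.8, 33.5, 167.9]
tcp_rot: [-3.141, -0.003, -0.04]
contact_force: [0.1, -0.0, 0.2]
opening: 0.601
grasp_force: 0.0
```

```bash
python3 - <<'E'
from h import *
a=r.grab_frame("wrist");c=cam("wrist");s=r.sense();print(s["eef_pos"],s["contact_force"])
np.savez("w5.npz",K=c[0],e=c[1],R=c[2])
cv2.imwrite("pics/w5b.png",cv2.resize(a,(800,600),interpolation=cv2.INTER_CUBIC))
E
```

```text
[534.4138435   33.44599467 166.89800879] [ 0.44428895 -0.57984768 -0.21126788]
```

View pics/w5b.png

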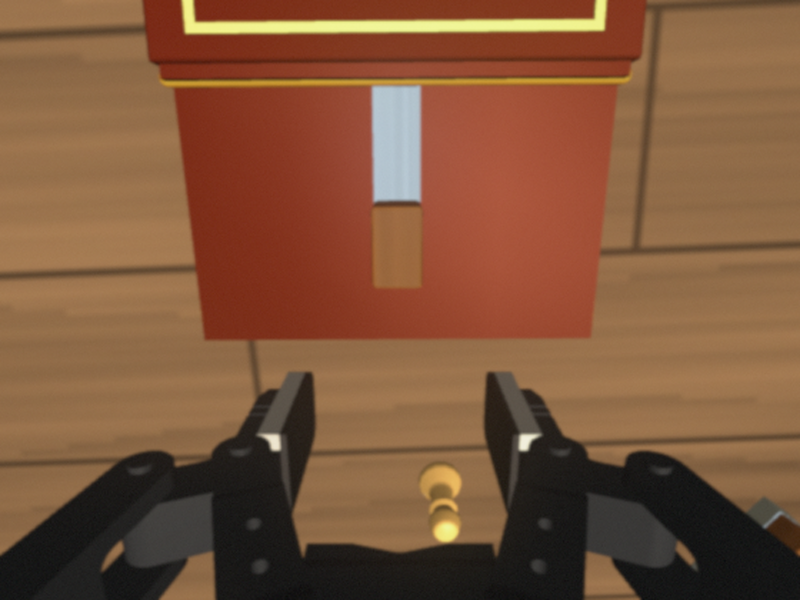

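The gauge lies flat at u≈396.5, against a bead midpoint of 395.5. It sits square under the lid, the gripper is clear and the pawn is untouched.

```bash
python3 -c "
from rig import r
print(r.sign_off())"
```

```text
the job is handed in; nothing more can be done
None
```

The farthest gauge is lying flat on the deck, square under the middle of the lid's front edge and released. It stopped at about 5 N of drag, for a gap of roughly 9.8 mm, and the job is handed in (no verdict was returned).

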